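# Reclamp a slipped laser target

### The job

The black target carrier was clamped short of the depth pin that is hidden under the clamp's blue hood. Swing the red clamp lever fully open, push the carrier slowly along its bed until you feel it come up against the pin and the pin just begin to give, by about 3 mm and never more than 6, then swing the lever fully shut so that the carrier is clamped there. Leave everything else on the bench where it is.

Things in the scene. Friction and masses are not known exactly. Their poses are not given: they have to be found in the camera images.
- clamp: Fixed target clamp: aluminium base 175 x 100 x 24 mm, x from -95 to +80 mm, with a dark steel bed 54 mm wide, its top at z = 30 mm. Origin on the bench under the clamp; +x runs along the bed to the blue hood and the pin, z up. The bed's front end (-x) is open. Guide rails along x, 54 mm apart inside, 10 mm wide, x -85 to +20 mm, tops at z = 42 mm.
- pin (a joint): How far the hidden brass depth pin has been pushed in, m: 0 at the start, 0.014 at most. It lies along the clamp's x at z = 37 mm, y = 0, facing -x. Its face is set anywhere from x = 12 to 26 mm in the clamp's axes, differently each time: it must be felt. It stays put until pushed with about 5 N, then slides to +x, and stays where it is left (no spring).
- hood_front (a point): Middle of the front top edge of the blue hood, at (-8, 0, 54) mm in the clamp's axes. Fixed. The hood's roof covers the bed from x = -8 to +26 mm, its underside at z = 50 mm, open to the front, 74 mm wide outside, 54 mm inside. Behind it two blue hinge cheeks, 70 mm over both in y, x 24 to 60 mm, up to z = 84 mm.
- lever_hinge (a point): Hinge axis of the lever, at (35, 0, 70) mm in the clamp's axes; the axis runs along the clamp's y. Fixed.
- lever_grip (a point): Point on the lever's red handle, 122 mm from the hinge axis; moves with the lever. The handle is a bar 16 mm wide (along the clamp's y) and 16 mm thick, 60 mm long along the lever, and ends 26 mm beyond this point. Nearer the hinge the lever is a stiff steel bar 14 mm wide, 12 mm thick.
- lever (a joint): Lever angle, rad. 0: shut, its rubber foot (55 mm before the hinge) on the carrier, handle towards the clamp's -x, rising 12 degrees. Grows as the handle swings up and over to +x; 1.9: open stop, handle leaning 31 degrees past upright. A spring (up to 0.5 N m, 4 N at the handle) drives it shut below 0.9, open above 0.9, and holds it there. Starts shut.
- carrier: Black target carrier with a copper disc on top, a loose plate 60 (along the bed) x 50 x 14 mm, 0.08 to 0.17 kg, on the bed between the rails, 2 mm play each side. Origin at the centre of its underside, x along the bed. Its back end, 30 mm ahead of the origin, meets the pin. It starts with its origin at x = -40 to -30 mm, z = 30 mm in the clamp's axes (12 mm or more short of the pin), held by the shut lever.
- spare_a: Bystander, leave alone: spare grey carrier with a brass disc, 60 x 50 x 14 mm, beside the clamp; origin at the centre of its underside.
- spare_b: Bystander, leave alone: spare grey carrier with a steel disc, 60 x 50 x 14 mm, beside the clamp; origin at the centre of its underside.
- jar_a: Bystander, leave alone: sample jar with red cap, 56 mm across, 70 mm high; origin at the centre of its underside.
- jar_b: Bystander, leave alone: sample jar with red cap, 56 mm across, 70 mm high; origin at the centre of its underside.
- vial: Bystander, leave alone: green vial, 32 mm across, 85 mm high; origin at the centre of its underside.
- dishes: Bystander, leave alone: stack of two white dishes, 90 mm across, 30 mm high; origin at the centre of its underside.
- driver: Bystander, leave alone: screwdriver lying on the bench, about 200 mm long; origin near its middle.
- tipbox: Bystander, leave alone: blue box 120 x 85 x 50 mm; origin at the centre of its underside.

How it is judged:
On the way, in this order (a step that is already met when the one before it is completed fails the run):
1. the lever is swung open (past 1.6 rad) with the carrier still on its bed (value of joint lever above 1.6 rad and y of carrier in the frame of clamp between -0.004 and 0.004 m and z of carrier in the frame of clamp below 0.0315 m), for 0.2 s.
2. with the lever open, the carrier is pushed up against the depth pin until the pin has given by 1 to 6 mm (all of step 1 and x of carrier in the frame of clamp between -0.019 and 0.004 m and value of joint pin between 0.001 and 0.006 m), for 0.2 s.
3. the lever is shut (below 0.06 rad) on the carrier (value of joint lever below 0.06 rad and x of carrier in the frame of clamp between -0.019 and 0.004 m and value of joint pin between 0.001 and 0.006 m and y of carrier in the frame of clamp between -0.004 and 0.004 m and z of carrier in the frame of clamp below 0.0315 m), for 0.2 s.
At the end, for the whole second after the job is handed in: The lever is shut (below 0.06 rad) and released; the depth pin has been pushed in by 1 to 6 mm; the carrier lies flat on the bed between the rails, at rest, its origin between x = -19 and +4 mm in the clamp's axes (all of step 3 and linear speed of carrier below 0.01 m/s); the robot touches nothing.
It fails at once if the depth pin is pushed in more than 6 mm (value of joint pin above 0.006 m).
It fails at once if another thing on the bench is moved more than 20 mm (distance of any of spare_a, spare_b, jar_a, jar_b, vial, dishes, driver, tipbox from where it was at the start of the episode above 0.02 m).
It also fails if it takes over 69 s, if anything falls off the work surface, if the arm or the gripper's body presses on something with over 40 N, if the wrist force passes 120 N, or if a joint passes its speed limit or range.

### The arm

A 6-joint arm with a two-finger parallel gripper is mounted at the origin on the work surface. World frame = base frame: x ahead of the robot, y to its left, z up, the work surface at z = 0. Lengths are in m, angles in rad, forces in N, time in s.
With the tool pointing down it reaches from about 0.225 to 0.875 m from the base axis. Payload 3.4 kg.
Tool frame: the origin (TCP) lies between the finger pads; the fingertips stand 8 mm ahead of it and the grasp point (between the pads) lies 11 mm behind it; z points along the fingers, y is the line along which they close (so a half turn about z gives the same grasp; the last joint's range is limited). The gripper opens to 85 mm and grips with 20 to 120 N. Pads are 22 mm wide; open, the fingers measure 114 mm over their backs; the gripper's body (76 mm by 85 mm) begins 54 mm behind the grasp point. The pads swing forward as they close: fully open they stand 13 mm farther back than shut.
Start: joints at [-0.121, 0.276, 1.505, -0, 1.361, -0.121], TCP at [0.575, -0, 0.239] pointing down, gripper open.
Joint ranges: [-2.89, 2.89], [-0.75, 2.08], [0.22, 2.7], [-1.18, 4.32], [0.11, 2.71], [-2.7, 2.7]. Speed limits (rad/s): [2.57, 2.57, 3.14, 3.14, 3.14, 3.14].

### API

Orientations are given as a unit quaternion [w, x, y, z].
In Python, from rig import manip gives the robot as it stands.
- The arm moves only by the tool move_arm, never from a script. Its argument "deltas" is a list that holds one entry, the list of rows, each a list of 5 numbers: the shift along the tool's x, y, z normalised to -1 to 1, where 1 is 80 cm, then the turn about the tool's z normalised to -1 to 1, where 1 is 120 degrees, then the closure, from -1 (fully open) to 1 (shut). In form: [[[tx, ty, tz, twist, grip], ...]]. A call has 1 to 12 rows; each row is the pose to reach, as a shift and turn from the pose commanded when the call began, along the tool's axes at that moment; what a row does not reach only later rows make up. A row lasts 1/10 s, in which the tool goes at most 50 mm and 8.59 degrees, less where a joint would pass 70% of its speed; a pose out of reach is approached as far as the arm can. A call with a number of a shift or a turn outside -1 to 1 is refused whole. A call with a gripper value outside its range is refused whole. The fingers move at their own pace and stop on an object; "squeeze" is the grip in N (left out, the last holds). Time passes only in rows, so rows that repeat a pose let the fingers close. It gives the time, the measured TCP pose, the force, the opening and the grip force at its end, in the units of the state.
- manip.get_state(): the state, without advancing time (a new reading comes with each control period).
- manip.get_image(name): name is "scene" or "side" or "wrist"; returns the picture (480x640x3 uint8, red, green, blue); there is no depth.
- manip.camera_params(name): a dict with "fx", "fy", "cx", "cy" (pixels), "R" (3x3) and "t" (3): a world point X has camera coordinates R X + t; the wrist camera has in their place "tool_from_camera" (4x4, takes a point from camera to tool coordinates, whose origin is the TCP and whose axes are the flange's). Camera axes: x right, y down, z forward; pixel columns grow to the right and rows downward; lengths in m; the calibration is good to about 2 mm. A picture is of the moment at which its call begins: read the wrist's pose just before it. camera_params takes no time and is no camera call.
- manip.sign_off(): hands the job in; it is judged then, once.
The state is a dict: "clock": time; "qpos": joint angles; "qd": joint speeds; "effort": joint torques, N m; "position": TCP position; "ee_rot": TCP orientation; "contact_force": force on the tool from outside, world axes, zero at the start; "moment": the same for the moment, N m; "width": finger opening in m; "gripper_force": force on a finger pad.
Only numpy, scipy, OpenCV 4.12 (cv2) and the standard library are available. Lean on these libraries where they do the work, as an engineer would, in place of code of your own. Each camera call takes 0.05 s, during which the arm holds its last target. There are 200 camera calls.

## Working session

There is one attempt and no reset: what is moved stays moved. The work goes in short steps, Python scripts to look and compute and a tool call to move; the robot and the scene stay as the last step left them, time stands still between calls to the robot, and variables do not carry over. Pictures are saved under pics/ and viewed, at most 10 in all, crops included, and the job is handed in when it is done.

Besides the shell and the picture viewer there is one more tool, called after "Request:" as name(argument=value, ...) on one line, values as JSON. move_arm: Moves the arm, as the interface text tells. Scaled input: -1 to 1 covers 80 cm each way for a shift and 120 degrees each way for a turn. Its arguments: {"type":"object","properties":{"deltas":{"type":"array","items":{"type":"array","items":{"type":"array","items":{"type":"number","minimum":-1,"maximum":1}}}},"squeeze":{"type":"number"}},"required":["deltas"]}

```bash
ls; mkdir -p pics
python3 - <<'E'
from rig import manip
import cv2,numpy as np
s=manip.get_state();print(s)
for n in ("scene","side","wrist"):
    cv2.imwrite(f"pics/{n}0.png",manip.get_image(n)[:,:,::-1]);print(n,manip.camera_params(n))
E
```

```text
pics
{'clock': 0.0, 'qpos': array([-1.21014247e-01,  2.76579606e-01,  1.50614818e+00, -1.14661625e-05,
        1.36067939e+00, -1.20994972e-01]), 'qd': array([-0.00065362, -0.00042385, -0.00028923,  0.00052206,  0.00091392,
        0.00076287]), 'effort': array([ 6.20495921e-04, -4.16768074e+01, -2.45808578e+01, -1.52056768e-04,
        1.11346930e-02,  1.69860516e-05]), 'position': array([5.74483589e-01, 4.51919348e-05, 2.38442468e-01]), 'ee_rot': array([-7.10824319e-04,  7.07112456e-01,  7.07100525e-01, -5.63816076e-04]), 'contact_force': array([-0.10337317, -0.62679464, -0.39155326]), 'moment': array([ 0.00328821,  0.02367347, -0.03670497]), 'gripper_force': 0.0, 'width': 0.08552845909658827}
scene {'fx': 590.8302788625294, 'fy': 590.8302788625294, 'cx': 324.34697304036604, 'cy': 246.15237807708786, 'R': array([[ 5.16847905e-01,  8.56076884e-01, -7.82321975e-04],
       [ 5.37672469e-01, -3.25325253e-01, -7.77863610e-01],
       [-6.66165564e-01,  4.01616544e-01, -6.28432647e-01]]), 't': array([-0.27017061, -0.25555708,  1.8227057 ])}
side {'fx': 515.6932364164851, 'fy': 515.6932364164851, 'cx': 324.5943872933249, 'cy': 237.30581424611876, 'R': array([[-0.99967722, -0.01926922, -0.0165573 ],
       [-0.00180052,  0.70381403, -0.71038199],
       [ 0.02534177, -0.71012288, -0.70362155]]), 't': array([0.57171844, 0.07453345, 1.37815743])}
wrist {'fx': 358.31350170279217, 'fy': 358.31350170279217, 'cx': 325.7931799741755, 'cy': 242.18459767629355, 'tool_from_camera': array([[-1.49503790e-03, -9.56546581e-01, -2.91575724e-01,
         7.47565497e-02],
       [ 9.99998881e-01, -1.44541432e-03, -3.85594869e-04,
        -1.76354291e-03],
       [-5.26082720e-05, -2.91575974e-01,  9.56547672e-01,
        -1.34133024e-01],
       [ 0.00000000e+00,  0.00000000e+00,  0.00000000e+00,
         1.00000000e+00]])}
```

View pics/scene0.png

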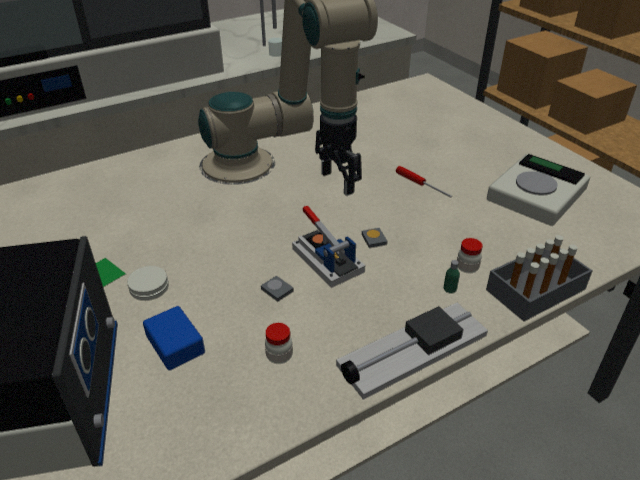

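View pics/side0.png

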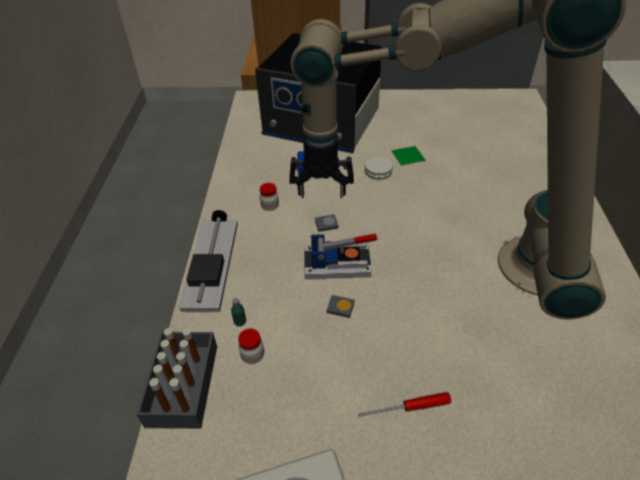

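The scene view shows the clamp at about (328,250), with its red handle at (310,215) pointing toward the robot. In the side view it is at (338,258), with the handle at (365,239). Clamp +x is therefore close to world +x. Next I'll crop for detail.

```bash
cat > h.py <<'E'
import numpy as np,cv2
from rig import manip
def ray(n,uv,s=None):
    p=manip.camera_params(n);d=np.array([(uv[0]-p['cx'])/p['fx'],(uv[1]-p['cy'])/p['fy'],1.])
    if n=='wrist':
        from scipy.spatial.transform import Rotation as R
        q=s['ee_rot'];Rt=R.from_quat([q[1],q[2],q[3],q[0]]).as_matrix();T=p['tool_from_camera']
        return Rt@T[:3,3]+s['position'],Rt@T[:3,:3]@d
    return -p['R'].T@p['t'],p['R'].T@d
def onz(n,uv,z,s=None):
    o,d=ray(n,uv,s);return o+d*(z-o[2])/d[2]
def tri(a,b):
    (o1,d1),(o2,d2)=a,b;A=np.c_[d1,-d2];k=np.linalg.lstsq(A,o2-o1,rcond=None)[0]
    p,q=o1+k[0]*d1,o2+k[1]*d2;return (p+q)/2,np.linalg.norm(p-q)
E
python3 - <<'E'
import cv2,numpy as np
a=cv2.imread('pics/scene0.png')[195:290,280:380];b=cv2.imread('pics/side0.png')[225:285,295:385]
a=cv2.resize(a,None,fx=4,fy=4,interpolation=cv2.INTER_CUBIC);b=cv2.resize(b,None,fx=4,fy=4,interpolation=cv2.INTER_CUBIC)
m=np.zeros((380,760,3),np.uint8);m[:a.shape[0],:400]=a;m[:b.shape[0],400:]=b;cv2.imwrite('pics/c1.png',m)
E
```

```text
(no output)
```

View pics/c1.png

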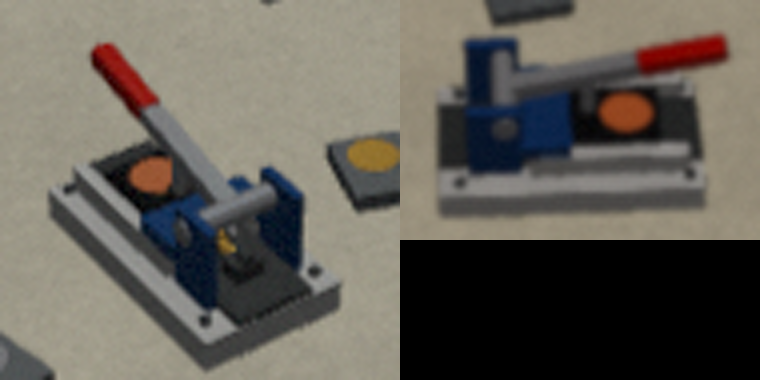

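View pics/wrist0.png

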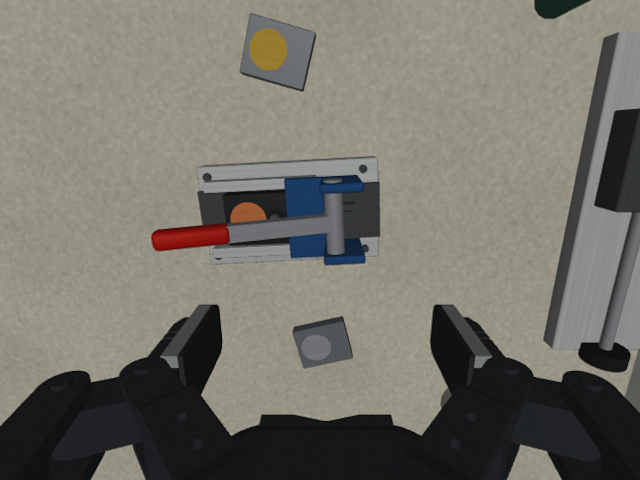

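The wrist view shows the clamp clearly. The base-top corners are near (198,167), (377,157), (379,255) and (212,263). The handle runs from (157,241) to (228,234), and the carrier's copper disc is at (248,216).

Run:
```python
from h import *
s=manip.get_state()
P=np.array([onz('wrist',uv,.024,s)[:2] for uv in [(198,167),(377,157),(379,255),(212,263)]])
M=np.array([(-.095,.05),(.08,.05),(.08,-.05),(-.095,-.05)])
print(P, [np.linalg.norm(P[i]-P[(i+1)%4]) for i in range(4)])
T,_=cv2.estimateAffinePartial2D(M,P);print(T,np.hypot(T[0,0],T[1,0]),np.degrees(np.arctan2(T[1,0],T[0,0])))
a=np.arctan2(T[1,0],T[0,0]);Rz=np.array([[np.cos(a),-np.sin(a)],[np.sin(a),np.cos(a)]]);o=P.mean(0)-Rz@M.mean(0);print('o',o,P-(M@Rz.T+o))
# checks: handle tip two views, hood front edge, disc
def C(p):return np.r_[Rz.T@(p[:2]-o),p[2]]
im={n:cv2.imread(f'pics/{n}0.png') for n in('scene','side','wrist')}
box={'scene':(195,290,280,380),'side':(225,285,295,385),'wrist':(150,270,140,390)};c={};
for n in im:
    h=cv2.cvtColor(im[n],cv2.COLOR_BGR2HSV);m=(((h[...,0]<5)|(h[...,0]>174))&(h[...,1]>180)&(h[...,2]>60)).astype(np.uint8)
    r=box[n];k=np.zeros_like(m);k[r[0]:r[1],r[2]:r[3]]=m[r[0]:r[1],r[2]:r[3]]
    mo=cv2.moments(k,True);c[n]=(mo['m10']/mo['m00'],mo['m01']/mo['m00']);print(n,c[n],mo['m00'])
for a_,b_ in(('scene','side'),('scene','wrist'),('side','wrist')):
    p,e=tri(ray(a_,c[a_],s),ray(b_,c[b_],s));print(a_,b_,p,e,C(p))
for uv,z in [((248,216),.047),((286,179),.054),((291,255),.054)]:
    print(uv,C(onz('wrist',uv,z,s)))
```

```text
[[ 0.45023911  0.04384415]
 [ 0.62111218  0.05292645]
 [ 0.62711116 -0.04533739]
 [ 0.45444074 -0.05391855]] [np.float64(0.1711142674219233), np.float64(0.09844679038921365), np.float64(0.17288351536455893), np.float64(0.09785294820739199)]
[[ 9.81203162e-01 -5.05989405e-02  5.45584816e-01]
 [ 5.05989405e-02  9.81203162e-01 -2.41841650e-04]] 0.9825069450433551 2.9520287887933687
o [ 5.45715845e-01 -2.35084879e-04] [[ 0.00197219 -0.00096193]
 [-0.00192252 -0.0008921 ]
 [-0.00107352  0.00071136]
 [ 0.00102384  0.00114267]]
scene (310.0693069306931, 213.4950495049505) 101.0
side (364.9310344827586, 238.22413793103448) 116.0
wrist (190.16810059563204, 236.5307743216413) 1511.0
scene side [ 0.46560122 -0.00493616  0.09708074] 0.0031168364929074913 [-0.08025042 -0.00056895  0.09708074]
scene wrist [ 0.46345861 -0.00474268  0.09668393] 0.0007100497823356826 [-0.08238022 -0.00026538  0.09668393]
side wrist [ 0.46567764 -0.00341625  0.09811331] 0.002709699466987797 [-0.08009583  0.00094501  0.09811331]
(248, 216) [-0.04545264  0.00362801  0.047     ]
(286, 179) [-0.00641696  0.03660225  0.054     ]
(291, 255) [-0.00777202 -0.03433031  0.054     ]
```

The two-view handle centre matches the model to within 3 mm: (-80..-82, 0, 97) mm measured against the expected (-80.4, 0, 94.5). The clamp origin is about (0.5457, -0.0002) with yaw 2.95°. I'll move above the handle with the fingers closing across the clamp's y.

Request:
move_arm(deltas=[[[0,-0.03,0.02,-0.07,-1],[-0.002,-0.07,0.04,-0.14,-1],[-0.003,-0.11,0.06,-0.21,-1],[-0.0055,-0.141,0.085,-0.28,-1],[-0.0055,-0.141,0.085,-0.35,-1],[-0.0055,-0.141,0.085,-0.42,-1],[-0.0055,-0.141,0.085,-0.49,-1],[-0.0055,-0.141,0.085,-0.56,-1],[-0.0055,-0.141,0.085,-0.63,-1],[-0.0055,-0.141,0.085,-0.7,-1],[-0.0055,-0.141,0.085,-0.77,-1],[-0.0055,-0.141,0.085,-0.7746,-1]]])

```text
clock: 1.35
position: [0.462, -0.0044, 0.1711]
ee_rot: [-0.0, -0.026, 1.0, 0.0]
contact_force: [1.1, 0.1, -0.9]
width: 0.0854
gripper_force: 0.0
```

Run:
```python
from h import *
s=manip.get_state();print(s['position'],s['ee_rot'],s['contact_force'],s['width'])
im=manip.get_image('wrist')[:,:,::-1].copy();cv2.imwrite('pics/w1.png',im)
h=cv2.cvtColor(im,cv2.COLOR_BGR2HSV);m=(((h[...,0]<5)|(h[...,0]>174))&(h[...,1]>180)&(h[...,2]>60)).astype(np.uint8)
n,l,st,ce=cv2.connectedComponentsWithStats(m);
for i in range(1,n):
    if st[i,4]>100:print(st[i],ce[i],onz('wrist',ce[i],.0955,s))
```

```text
[ 0.46202221 -0.00437069  0.17111916] [-2.09676140e-04 -2.58803465e-02  9.99665025e-01  4.81191936e-05] [ 1.07940467  0.06730732 -0.88527677] 0.08536226177522395
[ 311  218   26   89 2166] [323.60941828 261.30240074] [ 0.46234886 -0.00529242  0.0955    ]
```

View pics/w1.png

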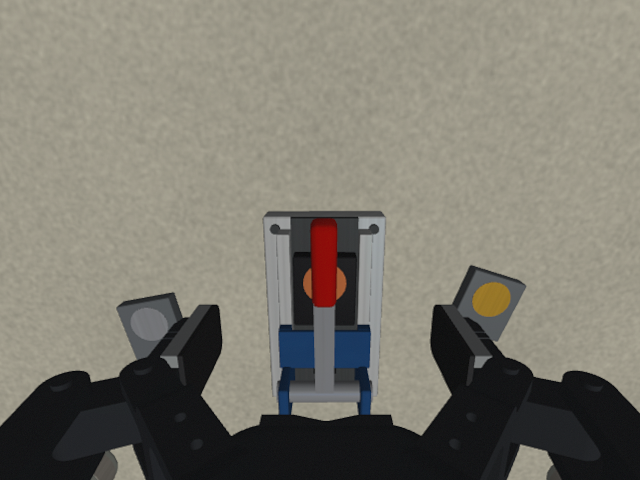

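The handle is centred in the view at column 323.6, runs vertically, and its y offset is under 1 mm. I'll descend and grip.

Request:
move_arm(deltas=[[[0,-0.0009,0.03,0,-1],[0,-0.0009,0.06,0,-1],[0,-0.0009,0.09,0,-0.8],[0,-0.0009,0.108,0,-0.4],[0,-0.0009,0.108,0,0],[0,-0.0009,0.108,0,0.4],[0,-0.0009,0.108,0,1],[0,-0.0009,0.108,0,1],[0,-0.0009,0.108,0,1],[0,-0.0009,0.108,0,1],[0,-0.0009,0.108,0,1],[0,-0.0009,0.108,0,1]]], squeeze=25)

```text
clock: 2.6
position: [0.4632, -0.0056, 0.0858]
ee_rot: [0.001, -0.026, 1.0, -0.001]
contact_force: [-0.3, -2.1, 6.9]
width: 0.0157
gripper_force: 30.7
```

Run:
```python
import numpy as np
r=.1215;ph=np.radians(12.2)+np.linspace(0,1.84,25)
x=.035-r*np.cos(ph);z=.07+r*np.sin(ph)
for k in(0,12):
    print([[round(-(x[i]-x[k])/.8,4),round(-(z[i]-z[k])/.8,4)] for i in range(k+1,k+13)])
```

```text
[[np.float64(-0.0029), np.float64(-0.0113)], [np.float64(-0.0066), np.float64(-0.0223)], [np.float64(-0.0112), np.float64(-0.033)], [np.float64(-0.0166), np.float64(-0.0433)], [np.float64(-0.0228), np.float64(-0.0532)], [np.float64(-0.0297), np.float64(-0.0626)], [np.float64(-0.0373), np.float64(-0.0714)], [np.float64(-0.0455), np.float64(-0.0796)], [np.float64(-0.0544), np.float64(-0.0871)], [np.float64(-0.0638), np.float64(-0.094)], [np.float64(-0.0737), np.float64(-0.1001)], [np.float64(-0.084), np.float64(-0.1055)]]
[[np.float64(-0.0107), np.float64(-0.0045)], [np.float64(-0.0218), np.float64(-0.0082)], [np.float64(-0.0331), np.float64(-0.0111)], [np.float64(-0.0445), np.float64(-0.013)], [np.float64(-0.0561), np.float64(-0.0141)], [np.float64(-0.0678), np.float64(-0.0143)], [np.float64(-0.0794), np.float64(-0.0136)], [np.float64(-0.0909), np.float64(-0.012)], [np.float64(-0.1023), np.float64(-0.0095)], [np.float64(-0.1134), np.float64(-0.0062)], [np.float64(-0.1243), np.float64(-0.002)], [np.float64(-0.1348), np.float64(0.003)]]
```

Request:
move_arm(deltas=[[[-0.003,-0.0009,-0.0113,0,1],[-0.0066,-0.0009,-0.0223,0,1],[-0.0112,-0.0009,-0.033,0,1],[-0.0166,-0.0009,-0.0433,0,1],[-0.0228,-0.0009,-0.0532,0,1],[-0.0297,-0.0009,-0.0626,0,1],[-0.0373,-0.0009,-0.0714,0,1],[-0.0455,-0.0009,-0.0796,0,1],[-0.0544,-0.0009,-0.0871,0,1],[-0.0638,-0.0009,-0.094,0,1],[-0.0737,-0.0009,-0.1,0,1],[-0.084,-0.0009,-0.1055,0,1]]])

```text
clock: 3.8
position: [0.5301, -0.0021, 0.17]
ee_rot: [0.0, -0.026, 1.0, 0.0]
contact_force: [-2.9, -0.3, -2.5]
width: 0.0157
gripper_force: 31.5
```

Request:
move_arm(deltas=[[[-0.0107,0.0005,-0.0045,0,1],[-0.0218,0.0005,-0.0082,0,1],[-0.0331,0.0005,-0.0111,0,1],[-0.0445,0.0005,-0.013,0,1],[-0.0561,0.0005,-0.0141,0,1],[-0.0678,0.0005,-0.0143,0,1],[-0.0794,0.0005,-0.0136,0,1],[-0.0909,0.0005,-0.012,0,1],[-0.1023,0.0005,-0.0095,0,1],[-0.1134,0.0005,-0.0062,0,1],[-0.1243,0.0005,-0.002,0,1],[-0.1348,0.0005,0.003,0,1]]])

```text
clock: 5.0
position: [0.6389, 0.0036, 0.1671]
ee_rot: [0.001, -0.026, 1.0, -0.0]
contact_force: [1.7, -0.3, 2.5]
width: 0.0154
gripper_force: 38.5
```

Request:
move_arm(deltas=[[[0,0,0,0,-0.5],[0,0,0,0,-1],[0,0,0,0,-1],[0,0,0,0,-1],[0,0,-0.03,0,-1],[0,0,-0.06,0,-1],[0,0,-0.09,0,-1],[0.05,0,-0.09,0,-1],[0.1,0,-0.09,0,-1],[0.15,0,-0.09,0,-1],[0.19,0,-0.09,0,-1],[0.19,0,-0.09,0,-1]]])

```text
clock: 6.2
position: [0.4803, -0.0038, 0.2393]
ee_rot: [-0.001, -0.026, 1.0, 0.0]
contact_force: [1.5, 0.2, -0.7]
width: 0.0858
gripper_force: 0.0
```

Run:
```python
from h import *
s=manip.get_state();print(s['position'],s['ee_rot'],s['contact_force'],s['width'])
im=manip.get_image('wrist')[:,:,::-1].copy();cv2.imwrite('pics/w2.png',im)
a=np.radians(2.95);Rz=np.array([[np.cos(a),-np.sin(a)],[np.sin(a),np.cos(a)]]);o=np.array([.5457,-.0002])
h=cv2.cvtColor(im,cv2.COLOR_BGR2HSV);m=((h[...,0]>5)&(h[...,0]<16)&(h[...,1]>120)&(h[...,2]>80)).astype(np.uint8)
n,l,st,ce=cv2.connectedComponentsWithStats(m)
for i in range(1,n):
    if st[i,4]>100:print(st[i],ce[i],Rz.T@(onz('wrist',ce[i],.045,s)[:2]-o))
```

```text
[ 0.48028667 -0.00382848  0.23928395] [-1.43410192e-03 -2.55563769e-02  9.99672340e-01  1.66101522e-04] [ 1.5209009   0.20041005 -0.71728104] 0.08578958098026537
[307 220  36  35 985] [324.91370558 237.13401015] [-0.04713224 -0.00070016]
```

View pics/w2.png

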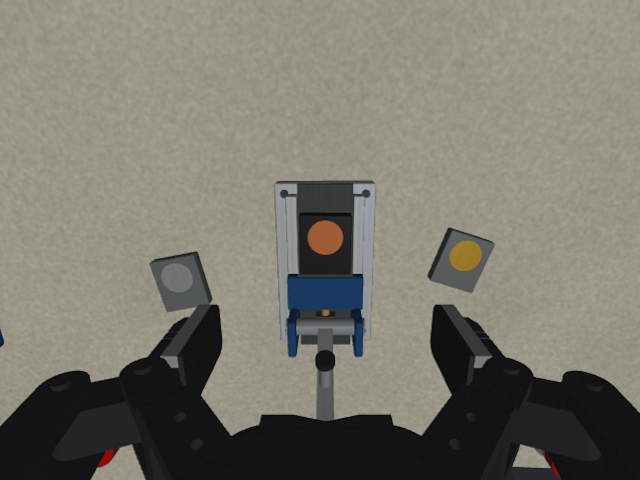

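The lever is open. The carrier covers about rows 213–275, its disc is at (325,237), and the hood front edge is at row 275. Now I'll locate the carrier's front end.

Run:
```python
from h import *
s=manip.get_state()
a=np.radians(2.95);Rz=np.array([[np.cos(a),-np.sin(a)],[np.sin(a),np.cos(a)]]);o=np.array([.5457,-.0002])
for uv,z in [((325,213),.030),((325,218),.044),((325,275),.054),((325,182),.024)]:print(uv,Rz.T@(onz('wrist',uv,z,s)[:2]-o))
print(cv2.imread('pics/w2.png')[205:230,315].tolist())
print('tcp',Rz.T@(s['position'][:2]-o))
```

```text
(325, 213) [-0.06356162 -0.00108387]
(325, 218) [-0.06180935 -0.00105072]
(325, 275) [-0.00810749 -0.00116008]
(325, 182) [-0.09294545 -0.00102545]
[[59, 58, 55], [58, 57, 54], [58, 57, 55], [57, 57, 55], [58, 58, 56], [58, 58, 55], [57, 57, 55], [40, 40, 38], [14, 11, 12], [16, 16, 17], [20, 20, 19], [31, 30, 29], [38, 37, 36], [37, 36, 36], [36, 34, 34], [35, 34, 33], [36, 33, 32], [37, 42, 54], [46, 68, 111], [53, 89, 156], [53, 92, 162], [52, 92, 159], [53, 92, 159], [52, 92, 159], [52, 91, 160]]
tcp [-0.06251941 -0.00064672]
```

Request:
move_arm(deltas=[[[0.03,0,0,0,0],[0.03,0,0,0,1],[0.03,0,0.04,0,1],[0.03,0,0.08,0,1],[0.03,0,0.12,0,1],[0.03,0,0.16,0,1],[0.03,0,0.2,0,1],[0.03,0,0.23,0,1],[0.03,0,0.235,0,1],[0.03,0,0.235,0,1],[0.03,0,0.235,0,1],[0.03,0,0.235,0,1]]], squeeze=30)

```text
clock: 7.45
position: [0.4629, -0.0057, 0.0522]
ee_rot: [0.002, -0.026, 1.0, -0.0]
contact_force: [-0.9, 0.3, 0.2]
width: 0.0003
gripper_force: 0.0
```

```bash
cat > st.py <<'E'
from h import *
s=manip.get_state();a=np.radians(2.95);Rz=np.array([[np.cos(a),-np.sin(a)],[np.sin(a),np.cos(a)]]);o=np.array([.5457,-.0002])
f=s['contact_force'];print('tcp mm',1e3*np.r_[Rz.T@(s['position'][:2]-o),s['position'][2]],'F',Rz.T@f[:2],f[2],s['width'],s['clock'],'M',s['moment'])
E
python3 st.py
python3 - <<'E'
from h import *
cv2.imwrite('pics/w3.png',manip.get_image('wrist')[:,:,::-1])
E
```

```text
tcp mm [-83.0164461   -1.21268419  52.16680958] F [-0.87915898  0.38640988] 0.2419324228784905 0.00026872514093739076 7.45 M [ 0.0293997   0.00620181 -0.02035735]
```

View pics/w3.png

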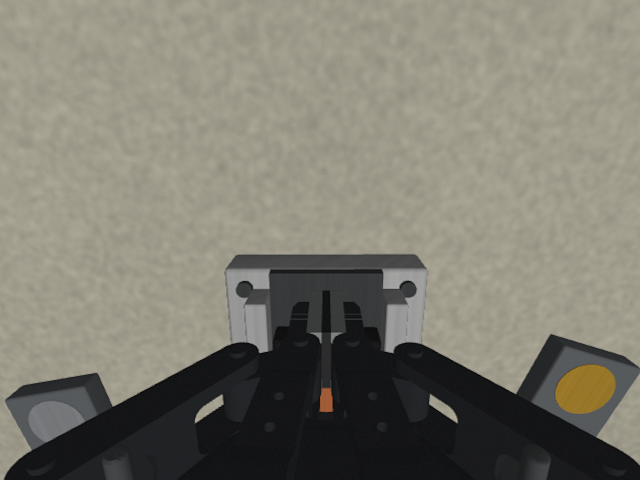

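The closed fingers sit centred between the rails, at columns 290–362 against rails at 270 and 383. I'll lower them to carrier height.

Request:
move_arm(deltas=[[[0,0,0.004,0,1],[0,0,0.008,0,1],[0,0,0.012,0,1],[0,0,0.012,0,1],[0,0,0.012,0,1]]])

```text
clock: 8.0
position: [0.4612, -0.0055, 0.0411]
ee_rot: [-0.0, -0.026, 1.0, 0.0]
contact_force: [-0.2, 0.2, 0.3]
width: -0.0001
gripper_force: 0.0
```

```bash
python3 st.py
```

```text
tcp mm [-84.69141105  -0.9294434   41.13113329] F [-0.23305603  0.22631278] 0.2795210049847402 -0.00010245378399308819 8.0 M [-0.04330042  0.01143607  0.02438768]
```

Request:
move_arm(deltas=[[[-0.0024,0,0,0,1],[-0.0048,0,0,0,1],[-0.0072,0,0,0,1],[-0.0096,0,0,0,1],[-0.012,0,0,0,1],[-0.0136,0,0,0,1],[-0.015,0,0,0,1],[-0.0165,0,0,0,1],[-0.018,0,0,0,1],[-0.0195,0,0,0,1],[-0.021,0,0,0,1],[-0.0225,0,0,0,1]]])

```text
clock: 9.2
position: [0.4795, -0.0046, 0.0413]
ee_rot: [0.0, -0.026, 1.0, -0.0]
contact_force: [-0.9, 0.1, -0.6]
width: -0.0001
gripper_force: 0.2
```

```bash
cat >> st.py <<'E'
im=manip.get_image('wrist')[:,:,::-1].copy();cv2.imwrite('pics/l.png',im)
s2=manip.get_state();print('F',s2['contact_force'],1e3*s2['position'])
E
python3 st.py
```

```text
tcp mm [-66.36379648  -0.95145777  41.31369589] F [-0.93645185  0.13812403] -0.6092611358203469 -0.00011316727933283317 9.2 M [-0.02353934  0.03589624 -0.0098977 ]
F [-0.33698741 -0.79144719 -0.17726282] [479.72760808  -4.59463034  41.32382177]
```

Request:
move_arm(deltas=[[[-0.001,0,0,0,1],[-0.002,0,0,0,1],[-0.003,0,0,0,1],[-0.004,0,0,0,1],[-0.005,0,0,0,1]]])

```text
clock: 9.75
position: [0.4833, -0.0044, 0.0413]
ee_rot: [0.0, -0.026, 1.0, -0.0]
contact_force: [0.4, -0.1, 0.3]
width: -0.0
gripper_force: 0.3
```

Request:
move_arm(deltas=[[[-0.0006,0,0,0,1],[-0.0012,0,0,0,1],[-0.0018,0,0,0,1],[-0.0018,0,0,0,1]]])

```text
clock: 10.15
position: [0.4849, -0.0043, 0.0413]
ee_rot: [0.0, -0.026, 1.0, -0.0]
contact_force: [-0.5, 0.3, -0.5]
width: 0.0
gripper_force: 0.2
```

```bash
cat > sd.py <<'E'
from h import *
def disc(im):
    h=cv2.cvtColor(im,cv2.COLOR_BGR2HSV);m=((h[...,0]>5)&(h[...,0]<14)&(h[...,1]>130)&(h[...,2]>90)).astype(np.uint8)
    m[:235]=0;m[280:]=0;m[:,:310]=0;m[:,385:]=0
    mo=cv2.moments(m,True);return mo['m00'],mo['m10']/max(mo['m00'],1),mo['m01']/max(mo['m00'],1),np.where(m.any(0))[0][[0,-1]]
print(disc(cv2.imread('pics/side0.png')))
im=manip.get_image('side')[:,:,::-1].copy();cv2.imwrite('pics/s_l.png',im);print(disc(im))
E
python3 sd.py; python3 st.py
```

```text
(97.0, 351.03092783505156, 252.57731958762886, array([345, 357]))
(92.0, 344.60869565217394, 252.8586956521739, array([339, 350]))
tcp mm [-60.92422733  -0.94597817  41.31503421] F [0.2707063  1.10147039] -0.1632606019331886 0.00017560951966297567 10.2 M [-0.05210476  0.08180604  0.03460328]
F [ 0.07427811 -0.16350387  0.02065738] [484.87118373  -4.2961076   41.31181273]
```

Request:
move_arm(deltas=[[[-0.0006,0,0,0,1],[-0.0012,0,0,0,1],[-0.0012,0,0,0,1]]])

```text
clock: 10.55
position: [0.4859, -0.0043, 0.0413]
ee_rot: [0.0, -0.026, 1.0, -0.0]
contact_force: [-0.8, -0.7, 0.0]
width: -0.0001
gripper_force: 0.2
```

Request:
move_arm(deltas=[[[-0.0006,0,0,0,1],[-0.0012,0,0,0,1],[-0.0012,0,0,0,1]]])

```text
clock: 10.85
position: [0.4869, -0.0042, 0.0413]
ee_rot: [0.0, -0.026, 1.0, -0.0]
contact_force: [-0.5, -0.1, 0.3]
width: -0.0001
gripper_force: 0.1
```

Request:
move_arm(deltas=[[[-0.0006,0,0,0,1],[-0.0012,0,0,0,1],[-0.0012,0,0,0,1]]])

```text
clock: 11.15
position: [0.4878, -0.0041, 0.0413]
ee_rot: [0.0, -0.026, 1.0, -0.0]
contact_force: [-0.4, -0.5, -0.5]
width: -0.0001
gripper_force: 0.1
```

Request:
move_arm(deltas=[[[-0.0006,0,0,0,1],[-0.0012,0,0,0,1],[-0.0012,0,0,0,1]]])

```text
clock: 11.45
position: [0.4887, -0.0041, 0.0413]
ee_rot: [0.0, -0.026, 1.0, -0.0]
contact_force: [-0.3, 0.1, -0.7]
width: -0.0003
gripper_force: 0.1
```

Request:
move_arm(deltas=[[[-0.0006,0,0,0,1],[-0.0012,0,0,0,1],[-0.0012,0,0,0,1]]])

```text
clock: 11.75
position: [0.4889, -0.004, 0.0412]
ee_rot: [-0.001, -0.026, 1.0, 0.0]
contact_force: [-2.3, -1.1, 2.4]
width: 0.0
gripper_force: 1.3
```

Request:
move_arm(deltas=[[[-0.0006,0,0,0,1],[-0.0012,0,0,0,1],[-0.0012,0,0,0,1]]])

```text
clock: 12.05
position: [0.4889, -0.004, 0.0411]
ee_rot: [-0.002, -0.026, 1.0, 0.0]
contact_force: [-4.0, -0.8, 4.6]
width: -0.0002
gripper_force: 2.6
```

The TCP has stalled at x = 0.4889 while the force rises, so the carrier is against the pin. From here I go in small steps and watch the real displacement.

Request:
move_arm(deltas=[[[-0.0006,0,0,0,1],[-0.0006,0,0,0,1],[-0.0006,0,0,0,1]]])

```text
clock: 12.35
position: [0.4889, -0.0039, 0.0411]
ee_rot: [-0.002, -0.026, 1.0, 0.0]
contact_force: [-6.5, -1.1, 4.0]
width: 0.0002
gripper_force: 3.0
```

```bash
python3 sd.py; python3 st.py
```

```text
(97.0, 351.03092783505156, 252.57731958762886, array([345, 357]))
(94.0, 343.29787234042556, 252.87234042553192, array([338, 349]))
tcp mm [-56.89749001  -0.8395025   41.06868821] F [-6.22977118 -1.28275074] 4.048939643752403 -0.0002146374518499264 12.4 M [-0.18975488  0.92049491 -0.00210076]
F [-5.29361799 -1.45605645  4.31684113] [488.89650136  -3.96750814  41.06121361]
```

Request:
move_arm(deltas=[[[-0.0004,0,0,0,1],[-0.0006,0,0,0,1],[-0.0006,0,0,0,1]]])

```text
clock: 12.75
position: [0.4889, -0.004, 0.0411]
ee_rot: [-0.003, -0.026, 1.0, 0.0]
contact_force: [-6.2, -1.4, 5.5]
width: -0.0002
gripper_force: 3.4
```

Request:
move_arm(deltas=[[[-0.0004,0,0,0,1],[-0.0006,0,0,0,1],[-0.0006,0,0,0,1]]])

```text
clock: 13.05
position: [0.4889, -0.0039, 0.041]
ee_rot: [-0.003, -0.026, 1.0, 0.0]
contact_force: [-7.0, -1.7, 5.7]
width: -0.0003
gripper_force: 3.7
```

Request:
move_arm(deltas=[[[0,0,-0.0005,0,1],[0,0,-0.001,0,1],[0,0,-0.0015,0,1],[0,0,-0.0015,0,1]]])

```text
clock: 13.45
position: [0.4895, -0.0036, 0.0417]
ee_rot: [-0.002, -0.026, 1.0, 0.0]
contact_force: [-5.1, 0.2, 0.6]
width: 0.0001
gripper_force: 2.5
```

```bash
python3 st.py; python3 sd.py
python3 - <<'E'
import cv2,numpy as np
b=cv2.imread('pics/s_l.png')[190:290,280:400];cv2.imwrite('pics/c2.png',cv2.resize(b,None,fx=6,fy=6,interpolation=cv2.INTER_CUBIC)[:,:720])
E
```

```text
tcp mm [-56.30960086  -0.49422135  41.68106021] F [-5.12065055  0.45928443] 0.6093934242273693 6.919143411777262e-05 13.45 M [-0.07694733  0.80693768 -0.00919421]
F [-5.24383256 -0.93124226 -0.5939763 ] [489.50797829  -3.61436582  41.67230186]
(97.0, 351.03092783505156, 252.57731958762886, array([345, 357]))
(94.0, 343.1914893617021, 252.85106382978722, array([338, 349]))
```

View pics/c2.png

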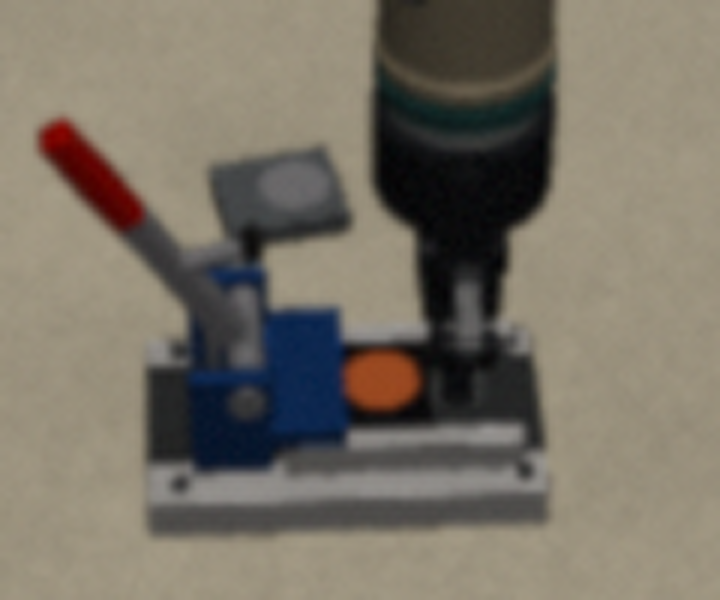

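The lever is open, and the disc sits just short of the hood with the fingers behind the carrier. With the downward load removed, the force reads 5.1 N and the TCP has moved 0.6 mm, so the pin is starting to give. I'll push on slowly.

Request:
move_arm(deltas=[[[-0.0004,0,-0.0001,0,1],[-0.0008,0,-0.0002,0,1],[-0.0012,0,-0.0002,0,1],[-0.0012,0,-0.0002,0,1]]])

```text
clock: 13.95
position: [0.4905, -0.0036, 0.0418]
ee_rot: [-0.002, -0.026, 1.0, 0.0]
contact_force: [-5.5, -0.3, -0.8]
width: 0.0002
gripper_force: 2.5
```

```bash
python3 st.py; python3 sd.py
```

```text
tcp mm [-55.30406482  -0.50654928  41.81025164] F [-5.49472761 -0.01409204] -0.8198618104339891 0.00015172256988377713 13.95 M [-0.03536269  0.86079712  0.01749079]
F [-4.90776178  0.17939615  0.02647108] [490.50483153  -3.57413659  41.80695257]
(97.0, 351.03092783505156, 252.57731958762886, array([345, 357]))
(89.0, 342.80898876404495, 252.91011235955057, array([338, 348]))
```

Request:
move_arm(deltas=[[[-0.0004,0,0,0,1],[-0.0008,0,0,0,1],[-0.0012,0,0,0,1],[-0.0017,0,0,0,1],[-0.0017,0,0,0,1],[-0.0017,0,0,0,1]]])

```text
clock: 14.65
position: [0.492, -0.0035, 0.0419]
ee_rot: [-0.002, -0.026, 1.0, 0.0]
contact_force: [-4.5, -0.7, -0.4]
width: 0.0002
gripper_force: 2.5
```

```bash
python3 st.py
```

```text
tcp mm [-53.79519687  -0.53511364  41.85213492] F [-4.51490187 -0.4372256 ] -0.4195913974830554 0.00024237686232738844 14.65 M [-0.11295641  0.87011244 -0.02940138]
F [-5.03088933  0.40851091 -1.69330896] [492.04221399  -3.49661476  41.87451669]
```

About 3.1 mm given. I'll back off, rise and move over the open handle.

Request:
move_arm(deltas=[[[0.005,0,0,0,1],[0.012,0,0,0,1],[0.02,0,0,0,1],[0.025,0,0,0,1],[0.025,0,-0.04,0,1],[0.025,0,-0.1,0,0],[0.025,0,-0.16,0,-1],[0.025,0,-0.21,0,-1],[0.025,0,-0.26,0,-1],[0.025,0,-0.27,0,-1],[0.025,0,-0.27,0,-1]]])

```text
clock: 15.8
position: [0.4751, -0.005, 0.2604]
ee_rot: [0.002, -0.026, 1.0, -0.0]
contact_force: [-1.1, -0.8, -0.3]
width: 0.0846
gripper_force: 0.0
```

```bash
python3 st.py; python3 sd.py
python3 - <<'E'
from h import *
s=manip.get_state();im=cv2.imread('pics/l.png');a=np.radians(2.95);Rz=np.array([[np.cos(a),-np.sin(a)],[np.sin(a),np.cos(a)]]);o=np.array([.5457,-.0002])
c=im[:,325].max(1).astype(int);print([(r,c[r]) for r in range(160,290,2)])
h=cv2.cvtColor(im,cv2.COLOR_BGR2HSV);m=((h[...,0]>5)&(h[...,0]<16)&(h[...,1]>120)&(h[...,2]>80)).astype(np.uint8)
n,l,st,ce=cv2.connectedComponentsWithStats(m)
for i in range(1,n):
    if st[i,4]>100:print(st[i],ce[i],Rz.T@(onz('wrist',ce[i],.045,s)[:2]-o))
E
```

```text
tcp mm [-70.77358021  -1.1389052  260.35189781] F [-1.1818246  -0.69869677] -0.26147659104546783 0.08457837487079634 15.8 M [-0.03493591  0.02176502 -0.02125008]
F [ 0.14928772 -0.30442125  0.52296105] [474.00273984  -4.81976834 258.54619014]
(97.0, 351.03092783505156, 252.57731958762886, array([345, 357]))
(86.0, 342.5581395348837, 252.96511627906978, array([338, 348]))
[(160, np.int64(148)), (162, np.int64(148)), (164, np.int64(150)), (166, np.int64(146)), (168, np.int64(148)), (170, np.int64(148)), (172, np.int64(149)), (174, np.int64(151)), (176, np.int64(151)), (178, np.int64(146)), (180, np.int64(140)), (182, np.int64(63)), (184, np.int64(54)), (186, np.int64(58)), (188, np.int64(58)), (190, np.int64(59)), (192, np.int64(57)), (194, np.int64(57)), (196, np.int64(57)), (198, np.int64(58)), (200, np.int64(57)), (202, np.int64(56)), (204, np.int64(56)), (206, np.int64(57)), (208, np.int64(57)), (210, np.int64(58)), (212, np.int64(56)), (214, np.int64(56)), (216, np.int64(56)), (218, np.int64(57)), (220, np.int64(56)), (222, np.int64(56)), (224, np.int64(56)), (226, np.int64(57)), (228, np.int64(56)), (230, np.int64(56)), (232, np.int64(57)), (234, np.int64(21)), (236, np.int64(17)), (238, np.int64(30)), (240, np.int64(32)), (242, np.int64(119)), (244, np.int64(153)), (246, np.int64(152)), (248, np.int64(152)), (250, np.int64(152)), (252, np.int64(152)), (254, np.int64(152)), (256, np.int64(152)), (258, np.int64(153)), (260, np.int64(153)), (262, np.int64(152)), (264, np.int64(152)), (266, np.int64(153)), (268, np.int64(153)), (270, np.int64(155)), (272, np.int64(103)), (274, np.int64(93)), (276, np.int64(94)), (278, np.int64(95)), (280, np.int64(95)), (282, np.int64(95)), (284, np.int64(95)), (286, np.int64(94)), (288, np.int64(95))]
[310 242  33  31 821] [326.32643118 257.00730816] [-0.02754396  0.00015475]
```

Request:
move_arm(deltas=[[[-0.05,0,0,0,-1],[-0.1,0,0,0,-1],[-0.15,0,0,0,-1],[-0.2,0,0,0,-1],[-0.2115,0,0,0,-1],[-0.2115,0,0,0,-1],[-0.2115,0,0,0,-1]]])

```text
clock: 16.6
position: [0.6416, 0.0039, 0.2569]
ee_rot: [-0.002, -0.026, 1.0, 0.0]
contact_force: [-0.2, 0.5, 0.1]
width: 0.0854
gripper_force: 0.0
```

```bash
python3 st.py
python3 - <<'E'
from h import *
s=manip.get_state();im=cv2.imread('pics/l.png')
h=cv2.cvtColor(im,cv2.COLOR_BGR2HSV);m=(((h[...,0]<6)|(h[...,0]>172))&(h[...,1]>150)&(h[...,2]>40)).astype(np.uint8)
n,l,st,ce=cv2.connectedComponentsWithStats(m)
for i in range(1,n):
    if st[i,4]>80:print(st[i],ce[i])
E
```

```text
tcp mm [ 95.9632648   -0.80474503 256.91204379] F [-0.21514444  0.47975435] 0.07739551541807771 0.08536717434109592 16.6 M [ 0.04220988 -0.03290251  0.07557369]
F [-0.19768603 -0.59379968  0.1200282 ] [641.45655514   3.93342939 257.68594917]
[ 313  217   26   80 1883] [325.60807223 257.69941583]
[  46  279   58   50 2178] [ 74.59504132 303.14921947]
[ 562  294   58   49 2134] [590.80178069 318.23523899]
```

View pics/l.png

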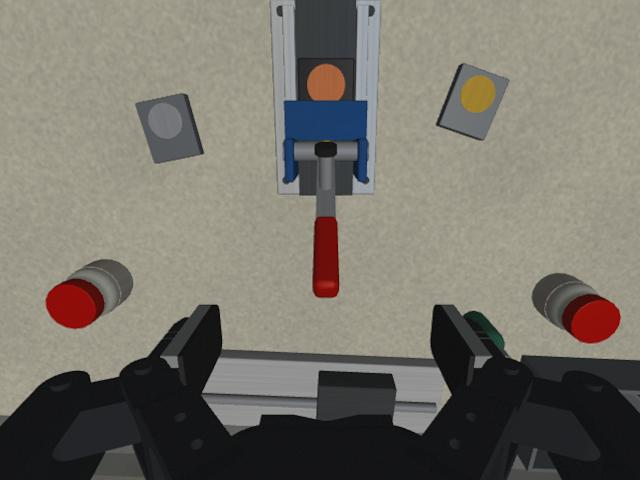

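The handle is centred at column 326 and leans toward +x, with its end at row 297. The jars are well clear. I'll descend, grip and then swing it shut.

Request:
move_arm(deltas=[[[-0.0018,0,0.04,0,-1],[-0.0018,0,0.08,0,-1],[-0.0018,0,0.11,0,-0.7],[-0.0018,0,0.118,0,-0.3],[-0.0018,0,0.118,0,0.2],[-0.0018,0,0.118,0,1],[-0.0018,0,0.118,0,1],[-0.0018,0,0.118,0,1],[-0.0018,0,0.118,0,1],[-0.0018,0,0.118,0,1]]], squeeze=25)

```text
clock: 17.65
position: [0.6456, 0.0039, 0.1663]
ee_rot: [0.002, -0.026, 1.0, -0.0]
contact_force: [-1.1, 0.6, 5.7]
width: 0.0155
gripper_force: 28.0
```

```bash
python3 st.py
python3 - <<'E'
import numpy as np
r=.1215;ph=np.radians(12)+np.linspace(1.9,-0.0,31)
x=.035-r*np.cos(ph);z=.07+r*np.sin(ph)
for k in(0,10,20):
    print([[float(round(-(x[i]-x[k])/.8,4)),float(round(-(z[i]-z[k])/.8,4))] for i in range(k+1,k+11)])
E
```

```text
tcp mm [ 99.99081907  -1.02139246 166.3179626 ] F [-1.03945603  0.65423551] 5.726611627729819 0.015498207568082916 17.65 M [0.09045387 0.09135926 0.04906979]
F [0.27447095 0.01978416 6.24291464] [645.60785703   3.92623228 166.35259296]
[[0.0084, -0.0047], [0.0171, -0.0088], [0.026, -0.0124], [0.0352, -0.0154], [0.0445, -0.0178], [0.0539, -0.0196], [0.0635, -0.0208], [0.0731, -0.0214], [0.0827, -0.0214], [0.0923, -0.0208]]
[[0.0095, 0.0012], [0.019, 0.003], [0.0283, 0.0054], [0.0374, 0.0084], [0.0464, 0.012], [0.0551, 0.0161], [0.0635, 0.0208], [0.0716, 0.026], [0.0793, 0.0317], [0.0867, 0.0378]]
[[0.007, 0.0066], [0.0135, 0.0137], [0.0196, 0.0211], [0.0252, 0.0289], [0.0303, 0.0371], [0.0348, 0.0456], [0.0389, 0.0543], [0.0423, 0.0633], [0.0452, 0.0725], [0.0475, 0.0818]]
```

Run:
```python
import numpy as np
r=.1245;ph=np.radians(12)+np.linspace(1.9,0,31)
x=.035-r*np.cos(ph);z=.07+r*np.sin(ph)
for k in(0,10,20):
    print([[float(round(-(x[i]-x[k])/.8,4)),float(round(-(z[i]-z[k])/.8,4))] for i in range(k+1,k+11)])
```

```text
[[0.0086, -0.0048], [0.0175, -0.009], [0.0267, -0.0127], [0.036, -0.0157], [0.0456, -0.0182], [0.0552, -0.0201], [0.065, -0.0213], [0.0749, -0.022], [0.0847, -0.022], [0.0945, -0.0213]]
[[0.0098, 0.0012], [0.0195, 0.0031], [0.029, 0.0056], [0.0384, 0.0086], [0.0475, 0.0123], [0.0564, 0.0165], [0.065, 0.0213], [0.0733, 0.0266], [0.0813, 0.0324], [0.0888, 0.0388]]
[[0.0071, 0.0068], [0.0138, 0.014], [0.0201, 0.0216], [0.0258, 0.0297], [0.031, 0.038], [0.0357, 0.0467], [0.0398, 0.0556], [0.0434, 0.0648], [0.0463, 0.0742], [0.0487, 0.0838]]
```

Request:
move_arm(deltas=[[[0.0086,0,-0.0048,0,1],[0.0175,0,-0.009,0,1],[0.0267,0,-0.0127,0,1],[0.036,0,-0.0157,0,1],[0.0456,0,-0.0182,0,1],[0.0552,0,-0.0201,0,1],[0.065,0,-0.0213,0,1],[0.0749,0,-0.022,0,1],[0.0847,0,-0.022,0,1],[0.0945,0,-0.0213,0,1]]])

```text
clock: 18.7
position: [0.5719, 0.0, 0.183]
ee_rot: [0.004, -0.026, 1.0, -0.0]
contact_force: [3.6, 1.2, 2.6]
width: 0.0155
gripper_force: 27.2
```

Request:
move_arm(deltas=[[[0.0098,0,0.0012,0,1],[0.0195,0,0.0031,0,1],[0.029,0,0.0056,0,1],[0.0384,0,0.0086,0,1],[0.0475,0,0.0123,0,1],[0.0564,0,0.0165,0,1],[0.065,0,0.0213,0,1],[0.0733,0,0.0266,0,1],[0.0813,0,0.0324,0,1],[0.0888,0,0.0388,0,1]]])

```text
clock: 19.7
position: [0.4965, -0.0039, 0.1496]
ee_rot: [-0.001, -0.026, 1.0, -0.0]
contact_force: [-2.8, -0.8, 4.5]
width: 0.0161
gripper_force: 29.4
```

```bash
python3 st.py
```

```text
tcp mm [-49.2941001   -1.15236501 149.59401473] F [-2.83851662 -0.60774585] 4.511856954789106 0.01613952333113566 19.7 M [-0.24120463 -0.15789111  0.05941019]
F [-2.0257243  -1.79941122  2.45878201] [495.30644545  -3.93203776 148.58727155]
```

Request:
move_arm(deltas=[[[0.0071,0,0.0068,0,1],[0.0138,0,0.014,0,1],[0.0201,0,0.0216,0,1],[0.0258,0,0.0297,0,1],[0.031,0,0.038,0,1],[0.0357,0,0.0467,0,1],[0.0398,0,0.0556,0,1],[0.0416,0,0.06,0,1],[0.0434,0,0.0648,0,1],[0.045,0,0.0695,0,1],[0.0463,0,0.0742,0,1],[0.0475,0,0.079,0,1]]])

```text
clock: 20.95
position: [0.4593, -0.0058, 0.086]
ee_rot: [-0.001, -0.026, 1.0, -0.0]
contact_force: [-2.7, -5.7, -0.5]
width: 0.0157
gripper_force: 30.2
```

```bash
python3 st.py
```

```text
tcp mm [-86.61410482  -1.14524968  86.01983419] F [-3.01270202 -5.54312174] -0.4713152927360335 0.015665558789732307 20.95 M [-0.60143569  0.12378868  0.01402898]
F [-2.38849778 -5.45641756 -1.70705415] [459.12762224  -5.81627202  85.5410422 ]
```

Request:
move_arm(deltas=[[[0,0,0.0015,0,1],[0,0,0.003,0,1],[0,0,0.003,0,1]]])

```text
clock: 21.3
position: [0.4587, -0.0058, 0.0835]
ee_rot: [-0.002, -0.026, 1.0, -0.0]
contact_force: [-4.4, -4.6, -1.6]
width: 0.0155
gripper_force: 30.3
```

Request:
move_arm(deltas=[[[0,0,0,0,0.7],[0,0,0,0,0.3],[0,0,0,0,-0.3],[0,0,0,0,-1],[0,0,0,0,-1],[0,0,-0.01,0,-1],[0,0,-0.03,0,-1],[0,0,-0.08,0,-1],[0,0,-0.13,0,-1],[0,0,-0.18,0,-1],[0,0,-0.18,0,-1],[0,0,-0.18,0,-1]]])

```text
clock: 22.5
position: [0.4607, -0.0055, 0.23]
ee_rot: [0.002, -0.026, 1.0, -0.0]
contact_force: [-0.6, -0.4, 0.6]
width: 0.0855
gripper_force: 0.0
```

```bash
python3 st.py; python3 sd.py
```

```text
tcp mm [-85.1148425   -0.92555442 230.01755969] F [-0.59320627 -0.40538138] 0.5622279322647106 0.08549210697824738 22.5 M [-0.04459685  0.00839079 -0.01438557]
F [-0.7527608   0.82062727  0.18612378] [459.80305217  -5.39155431 228.63275716]
(97.0, 351.03092783505156, 252.57731958762886, array([345, 357]))
(55.0, 344.23636363636365, 253.3272727272727, array([338, 376]))
```

View pics/l.png

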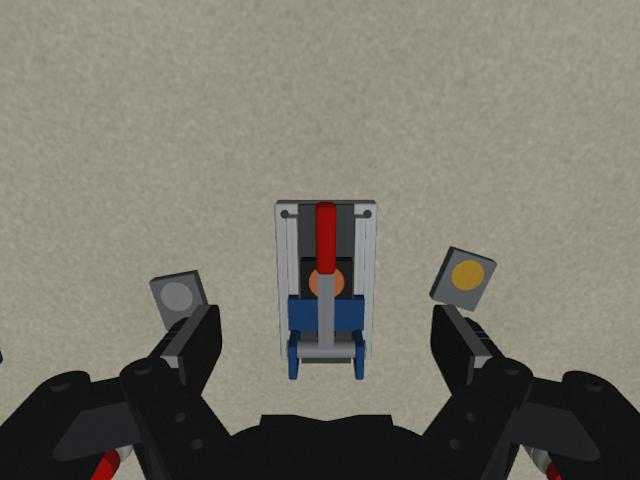

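The lever is shut, with the handle centred at column 326. The carrier is partly under the hood, with its front at about row 258. I'll check the lever angle and the carrier position numerically.

```bash
python3 - <<'E'
from h import *
s=manip.get_state();im={'wrist':manip.get_image('wrist')[:,:,::-1].copy()};im['side']=manip.get_image('side')[:,:,::-1].copy();im['scene']=manip.get_image('scene')[:,:,::-1].copy()
a=np.radians(2.95);Rz=np.array([[np.cos(a),-np.sin(a)],[np.sin(a),np.cos(a)]]);o=np.array([.5457,-.0002])
box={'scene':(195,290,280,380),'side':(225,285,295,385),'wrist':(190,280,310,345)};c={}
for n in im:
    h=cv2.cvtColor(im[n],cv2.COLOR_BGR2HSV);m=(((h[...,0]<5)|(h[...,0]>174))&(h[...,1]>180)&(h[...,2]>60)).astype(np.uint8)
    r=box[n];k=np.zeros_like(m);k[r[0]:r[1],r[2]:r[3]]=m[r[0]:r[1],r[2]:r[3]]
    mo=cv2.moments(k,True);c[n]=(mo['m10']/mo['m00'],mo['m01']/mo['m00']);print(n,c[n],mo['m00'])
for A,B in(('scene','side'),('scene','wrist')):
    p,e=tri(ray(A,c[A],s),ray(B,c[B],s));print(A,B,np.r_[Rz.T@(p[:2]-o),p[2]],e)
w=im['wrist'];col=w[:,306].max(1).astype(int);print([(r,int(col[r])) for r in range(248,300)])
for r_ in (257,258,259):print(r_,Rz.T@(onz('wrist',(306,r_),.03,s)[:2]-o))
E
python3 st.py
```

```text
wrist (325.10739687055474, 239.99928876244667) 1406.0
side (365.0695652173913, 238.17391304347825) 115.0
scene (310.1326530612245, 213.44897959183675) 98.0
scene side [-0.08043802 -0.00046866  0.09719631] 0.0027270810071670535
scene wrist [-0.08340614 -0.00035429  0.09635078] 0.0009273939119147801
[(248, 56), (249, 56), (250, 54), (251, 56), (252, 55), (253, 55), (254, 56), (255, 55), (256, 56), (257, 55), (258, 56), (259, 50), (260, 14), (261, 13), (262, 14), (263, 20), (264, 22), (265, 29), (266, 30), (267, 29), (268, 29), (269, 29), (270, 29), (271, 28), (272, 30), (273, 28), (274, 28), (275, 30), (276, 30), (277, 30), (278, 30), (279, 28), (280, 29), (281, 28), (282, 28), (283, 29), (284, 27), (285, 28), (286, 29), (287, 27), (288, 29), (289, 27), (290, 28), (291, 29), (292, 27), (293, 28), (294, 28), (295, 27), (296, 27), (297, 28), (298, 26), (299, 27)]
257 [-0.04666408 -0.0196973 ]
258 [-0.04562593 -0.01971545]
259 [-0.044586   -0.01973363]
tcp mm [-86.45755891  -0.75541663 227.30754948] F [ 0.41553318 -0.19863916] -0.14419624760677324 0.0853716707552336 22.75 M [ 0.00100987 -0.02372425 -0.01297637]
F [ 0.5383431   1.03611901 -0.7194531 ] [459.56971729  -5.42394655 227.45829304]
```

```bash
python3 -c "
from rig import manip
print(manip.sign_off())"
```

```text
the job is handed in; nothing more can be done
None
```

The job is handed in, with no verdict returned: by my measurements the pin gave about 3 mm, the lever is fully shut on the carrier (origin near x = -14 mm), the gripper is clear, and I touched nothing else.

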